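# Seat the kneader's beater on its sprung drive coupling and hold it down

### The arm

A 7-joint arm with a two-finger parallel gripper is mounted at the origin on the work surface. World frame = base frame: x ahead of the robot, y to its left, z up, the work surface at z = 0. Lengths are in m, angles in rad, forces in N, time in s.
With the tool pointing down it reaches from about 0.4 to 0.875 m from the base axis. Payload 6.5 kg.
Tool frame: the origin (TCP) lies midway between the tips of the shut fingers; the grasp point (between the pads) lies 19 mm behind it; x points along the fingers, y is the direction in which the jaws open and shut, and the axes are right-handed (so a half turn about x gives the same grasp; the last joint's range is limited). The gripper opens to 88 mm and grips with 3 to 60 N. Pads are 18 mm wide; open, the fingers measure 123 mm over their backs; the gripper's body (75 mm by 187 mm) begins 45 mm behind the grasp point.
Start: joints at [1.193, 0.536, -0.004, 1.538, 0.003, 1.067, -0.071], TCP at [0.199, -0.619, 0.239] pointing down, gripper open.
Joint ranges: [-2.7, 2.7], [-0.37, 2.16], [-1.27, 1.26], [0.24, 2.4], [-1.31, 4.45], [0.19, 1.91], [-2.76, 2.76]. Speed limits (rad/s): [2.39, 2.39, 3.14, 3.14, 3.14, 3.14, 3.14].

### API

Orientations are given as a rotation vector (axis times angle).
In Python, from rig import bot, solver, grab_frame, ticket gives the robot as it stands. The module is installed in compiled form; this text tells all that it offers. Calls block until the motion is done:
- bot.reach(position, orientation): joint-space move of the TCP to a pose.
- bot.move_l(position, attitude=None, velocity=0.15, until_force=None): straight line of the TCP; attitude=None keeps the orientation; velocity is the mean speed in m/s. With until_force (N) it stops when the force on the tool has changed by that much, and returns True; else False.
- bot.movej(angles): joint-space move.
- bot.command_gripper(opening, squeeze=None): finger opening in m; squeeze is the grip in N (None keeps the last); returns when the fingers have stopped.
- bot.sleep(seconds).
- solver.ik(position, orientation): joint angles nearest the present ones, or None.
- grab_frame(name): name is "scene" or "top"; returns a dict with "img" (480x640x3 uint8, red, green, blue), "fx", "fy", "cx", "cy" (pixels), "k1" (the pictures are not rectified: a ray, as slopes to the right and down, at radius r is drawn at 1 + k1 r^2 times it, then the intrinsics apply), "eye" and "rotation" of the camera in the world. Camera axes: x right, y up, looking along -z (the intrinsics and any distortion apply to the point x, -y, -z); pixel columns grow to the right and rows downward; lengths in m; the calibration is good to about 2 mm. A picture is of the moment at which its call begins. There is no depth.
A pose or a line that the arm cannot do raises bot.MotionError and nothing moves.
- ticket.close_job(): hands the job in, once; it reports no verdict.
Readings, each from a call of its own:
- bot.read_time_s(): time.
- bot.read_joint_positions(): joint angles.
- bot.read_qd(): joint speeds.
- bot.read_joint_efforts(): joint torques, N m.
- bot.read_position(): TCP position.
- bot.read_eef_rot(): TCP orientation.
- bot.read_contact_force(): force on the tool from outside, world axes, zero at the start.
- bot.read_ft_torque(): the same for the moment, N m.
- bot.read_gripper_width(): finger opening in m.
Only numpy, scipy, OpenCV 4.12 (cv2) and the standard library are available. Lean on these libraries where they do the work, as an engineer would, in place of code of your own. Each camera call takes 0.05 s, during which the arm holds its last target.

### The job

Take the beater with the two straight blades out of the drying stand, stand it upright on the kneader's four-jaw drive coupling, turn it until its fins drop between the jaws and push it fully home. Finish still holding it by its grip, pressing down so that the sprung coupling stays pushed in by about half its travel or more. Leave the hooked beater and the cup where they are.

Things in the scene. Friction and masses are not known exactly. Their poses are not given: they have to be found in the camera images.
- beater_grip (a point): Centre of the white flat grip on top of the two-bladed steel beater (about 250 g, upright in one hole of the stand). Grip: 34 mm along x, 14 along y, 45 tall (z up); take it from above, fingers closing along y. Two straight blades, 5 mm thick, run along x to 56 mm either side of the axis, 24 to 50 mm below this point; flange underside 59 mm below it.
- beater: The same beater, same axes; origin at the nose tip, 85 mm below beater_grip. Tail below the flange (48 mm wide, 8 thick): four fins 6 mm thick in a cross along x and y, 28 mm tip to tip, reaching 16 mm below the flange, round a 10 mm core; then a nose tapering to 4 mm over 10 mm more. In the stand the flange rests on the stand's top.
- coupling_top (a point): Centre of the drive coupling, level with the tops of its four steel jaws (posts 12.5 mm square, 40 tall, at the corners of a 34 mm square); moves with it. Between the jaws a cross of open slots 9 mm wide runs along this x and y (z up): the beater fits every 90 degrees, give or take 6. Home, the flange lies on the jaw tops: beater_grip is 59 mm above this point.
- coupling (a joint): How far the sprung coupling is pushed down, in m: 0 at the top (start), 0.010 at its stop; about 5 N (beater's weight included) starts it, 15 N at the stop. Fins standing on the jaw tops, not in the slots, push it down too; it springs back up over them once they are turned into line. The geared drive under it stops at any angle and hardly turns by hand.
- kneader: Fixed steel housing, 240 mm square, 70 mm high, with a shallow round pan on top (220 mm diameter, rim 96 mm above the table); the coupling stands in the middle of the pan, jaw tops 114 mm above the table. Origin under its centre. Its yaw is not the coupling's.
- stand: Fixed grey drying stand, 120 by 280 mm, top 55 mm above the table, its origin under its centre; two holes of 36 mm diameter, 70 mm either side of the centre along its y. One holds the two-bladed beater, the other the hooked one.
- hook: The other beater, to be left alone: the same tail and grip but one curved hook bar (reaching 50 mm out) in place of blades. Origin at the tip of its nose, z up, in the stand's other hole.
- cup: White plastic cup, 72 mm diameter, 80 mm tall, beyond the gap between stand and kneader; origin under its centre. Leave alone.

How it is judged:
On the way, in this order (a step that is already met when the one before it is completed fails the run):
1. the beater is lifted clear of the stand (z of beater in the frame of stand above 0.06 m), for 0.1 s.
2. the beater stands upright with its nose between the jaws (horizontal distance between beater and coupling_top below 0.006 m and z of beater_grip in the frame of coupling_top below 0.08 m and angle between beater_grip's own z axis and vertical below 0.2 rad), for 0.1 s.
At the end, for the whole second after the job is handed in: Through the last second: fingers still on the beater (over 2 N), beater upright (0.1 rad) on the coupling's axis (tail within 4 mm, grip within 8 mm), flange within 3.5 mm of the jaw tops, coupling pushed down by more than 4 mm of its 10 mm (z of beater_grip in the frame of coupling_top below 0.0625 m and horizontal distance between beater_grip and coupling_top below 0.008 m and horizontal distance between beater and coupling_top below 0.004 m and angle between beater_grip's own z axis and vertical below 0.1 rad and value of joint coupling above 0.004 m and contact force between the fingers and beater above 2 N); the arm keeps its last pose, push and grip.
It fails at once if the hooked beater is displaced by more than 20 mm (distance of hook from where it was at the start of the episode above 0.02 m).
It fails at once if the cup is displaced by more than 30 mm (distance of cup from where it was at the start of the episode above 0.03 m).
It also fails if it takes over 54 s, if anything falls off the work surface, if the arm or the gripper's body presses on something with over 40 N, if the wrist force passes 120 N, or if a joint passes its speed limit or range.

## Working session

There is one attempt and no reset: what is moved stays moved. The work goes in short steps, each a Python script; the robot and the scene stay as the last script left them, time stands still between calls to the robot, and variables do not carry over. Pictures are saved under pics/ and viewed, and the job is handed in when it is done.

```bash
mkdir -p pics; python3 - <<'E'
from rig import bot, grab_frame
import cv2
for n in("scene","top"):
    f=grab_frame(n); cv2.imwrite(f"pics/{n}0.png",f["img"][:,:,::-1])
    print(n,{k:v for k,v in f.items() if k!="img"})
print(bot.read_time_s(),bot.read_eef_rot(),bot.read_contact_force(),bot.read_gripper_width())
E
```

```text
scene {'fx': 491.241947765436, 'fy': 491.241947765436, 'cx': 319.82926410166385, 'cy': 240.56662988918853, 'k1': 0.011149818384005871, 'eye': array([1.01461006, 0.12517225, 0.663301  ]), 'rotation': array([0.44025839, 0.66306039, 1.82775863])}
top {'fx': 460.90315852308015, 'fy': 460.90315852308015, 'cx': 314.3498224028001, 'cy': 235.50566577896313, 'k1': -0.08616066654311064, 'eye': array([ 0.49938451, -0.0320103 ,  0.98991868]), 'rotation': array([ 0.0591333 , -0.08066245, -1.55768128])}
0.1 [ 2.05342622  0.3243483  -2.05423317] [-0.63654824  0.12281476 -0.62108447] 0.08824506064304179
```

View pics/scene0.png

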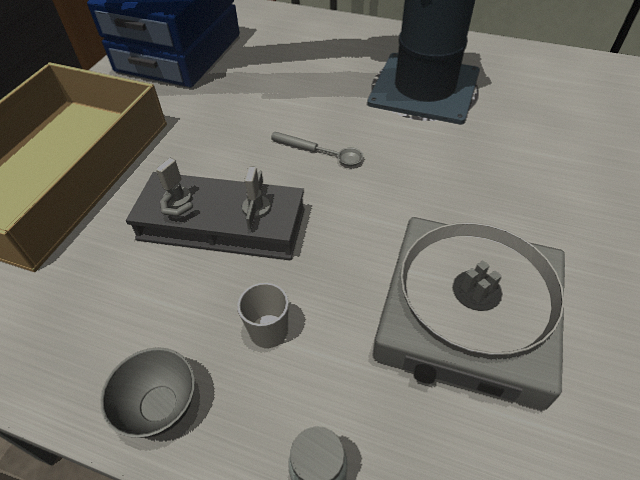

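View pics/top0.png

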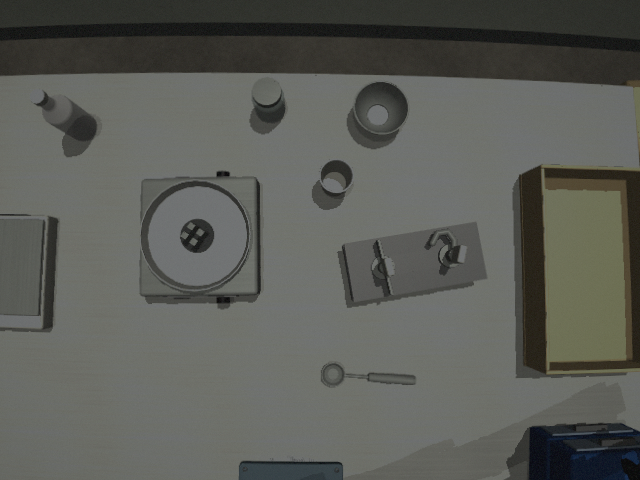

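The two-bladed beater is at about (384,267) in the top view and (255,195) in the scene view. The hook is at (447,252), the coupling at (197,236) and the cup at (336,177) in the top view. I'll zoom in on these.

```bash
cat > h.py <<'E'
import numpy as np, cv2
from scipy.spatial.transform import Rotation as R
def ray(f,u,v):
    K=np.array([[f["fx"],0,f["cx"]],[0,f["fy"],f["cy"]],[0,0,1]])
    x,y=cv2.undistortPoints(np.array([[[u,v]]],float),K,np.array([f["k1"],0,0,0,0.]))[0,0]
    d=R.from_rotvec(f["rotation"]).apply([x,-y,-1]); return np.array(f["eye"]),d
def plane(f,u,v,z):
    e,d=ray(f,u,v); return e+d*(z-e[2])/d[2]
def proj(f,p):
    q=R.from_rotvec(f["rotation"]).inv().apply(np.asarray(p,float)-f["eye"])
    x,y=q[0]/-q[2],-q[1]/-q[2]; s=1+f["k1"]*(x*x+y*y)
    return np.array([f["cx"]+f["fx"]*x*s,f["cy"]+f["fy"]*y*s])
def tri(f,a,g,b):
    e,d=ray(f,*a); e2,d2=ray(g,*b); s=np.linalg.lstsq(np.c_[d,-d2],e2-e,rcond=None)[0]
    p,q=e+s[0]*d,e2+s[1]*d2; return (p+q)/2,np.linalg.norm(p-q)
def crop(f,x,y,w,h,k,name,gain=1.0):
    c=f["img"][y:y+h,x:x+w,::-1]; c=cv2.resize(np.clip(c*gain,0,255).astype(np.uint8),None,fx=k,fy=k,interpolation=cv2.INTER_CUBIC)
    for i in range(0,w,10):
        cv2.line(c,(i*k,0),(i*k,8 if i%50 else 20),(0,0,255),1)
        if i%20==0: cv2.putText(c,str(x+i),(i*k,30),0,.4,(0,0,255),1)
    for i in range(0,h,10):
        cv2.line(c,(0,i*k),(8,i*k),(0,0,255),1)
        if i%20==0: cv2.putText(c,str(y+i),(10,i*k+4),0,.4,(0,0,255),1)
    cv2.imwrite("pics/"+name,c)
E
python3 - <<'E'
from h import *; from rig import grab_frame
t=grab_frame("top"); s=grab_frame("scene")
crop(t,340,220,80,60,10,"t_beat.png",1.6)
crop(t,160,205,80,60,10,"t_coup.png",1.6)
crop(s,210,150,80,60,10,"s_beat.png",1.6)
crop(s,440,250,80,60,10,"s_coup.png",1.6)
E
```

```text
(no output)
```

View pics/t_beat.png

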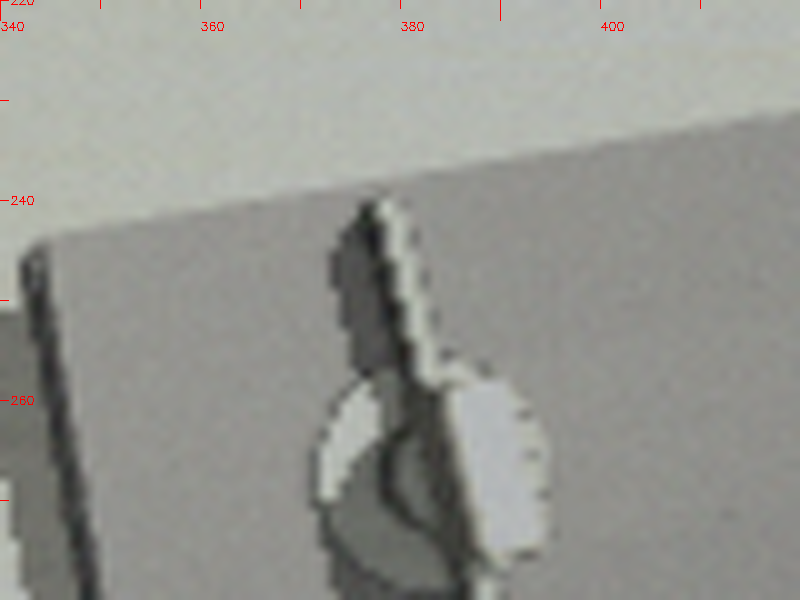

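View pics/t_coup.png

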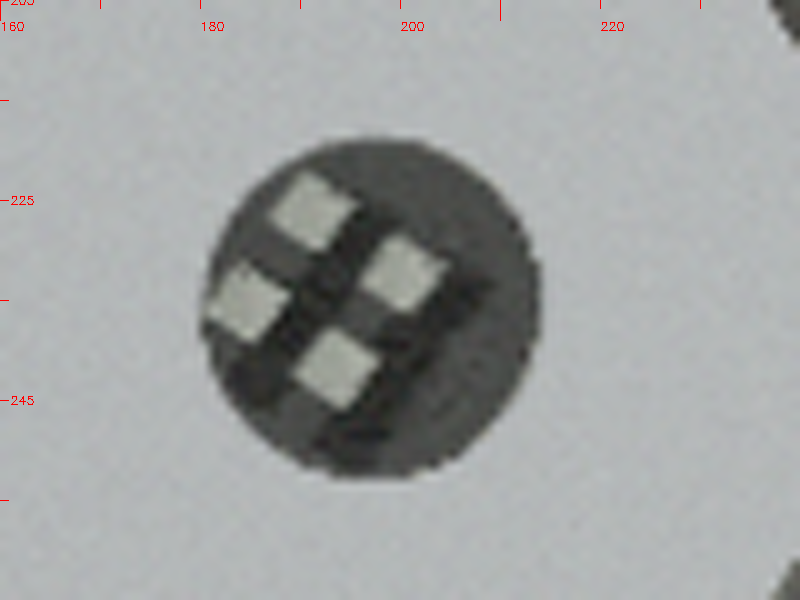

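View pics/s_beat.png

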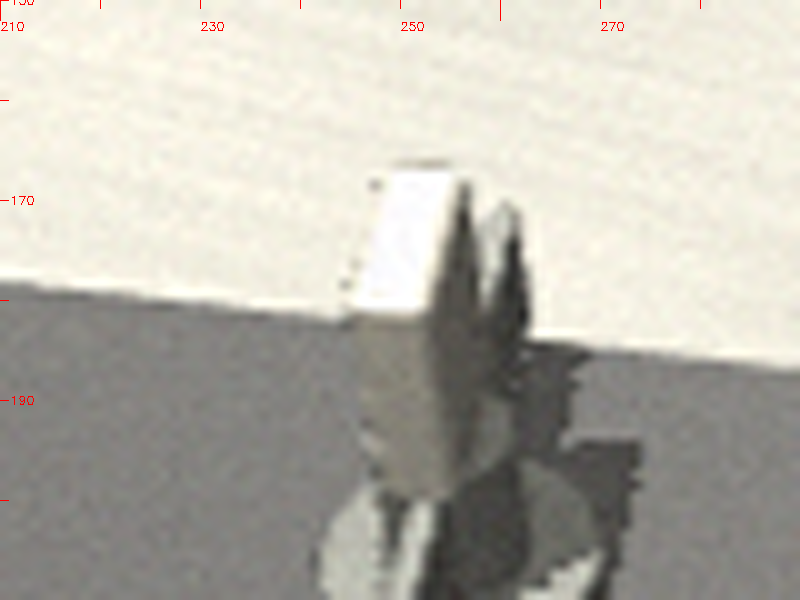

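View pics/s_coup.png

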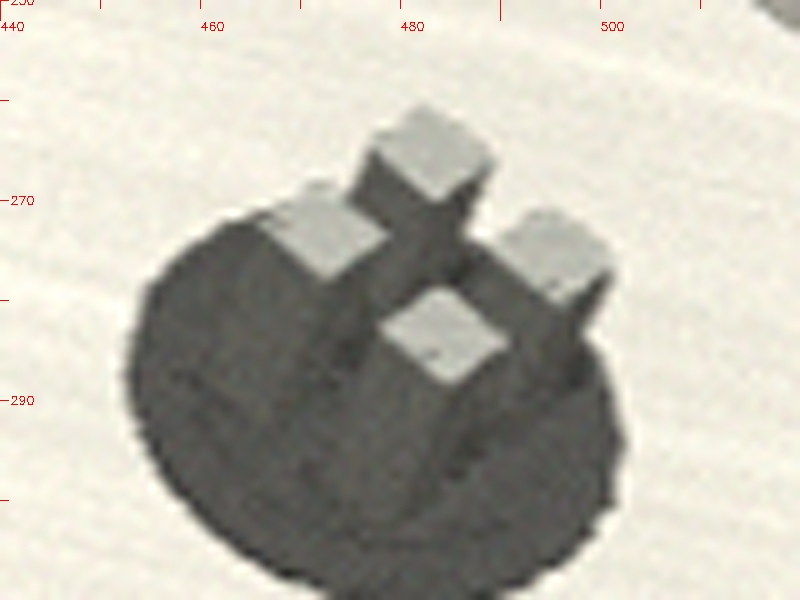

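```bash
python3 - <<'E'
from h import *; from rig import grab_frame
t=grab_frame("top"); s=grab_frame("scene")
crop(t,360,232,60,76,8,"t_beat2.png",1.3)
crop(s,225,155,60,80,7,"s_beat2.png",0.9)
C={}
for nm,f,roi,lo in(("top",t,(181,218,32,35),110),("scene",s,(455,257,50,40),110)):
    x,y,w,h=roi; g=cv2.cvtColor(f["img"],cv2.COLOR_RGB2GRAY)[y:y+h,x:x+w]
    print(nm,np.percentile(g,[5,50,80,95]))
    m=((g>(90 if nm=="top" else 95))&(g<255)).astype(np.uint8)
    n,l,st,c=cv2.connectedComponentsWithStats(m)
    for i in range(1,n):
        if st[i,4]>20:
            p=c[i]+[x,y]; print(st[i],p,plane(f,*p,.114))
E
```

```text
top [ 26.95  49.   102.   114.  ]
[  0   0  32  12 122] [195.52459016 220.68032787] [0.60342636 0.1846262  0.114     ]
[ 7  5  7  7 27] [190.55555556 225.66666667] [0.59369466 0.19388786 0.114     ]
[16 11  6  7 27] [199.7037037  232.03703704] [0.58165078 0.17579812 0.114     ]
[ 0 14  8  7 32] [184.28125 234.96875] [0.57564755 0.20536735 0.114     ]
[ 9 20  7  7 29] [193.13793103 241.24137931] [0.56383431 0.18784848 0.114     ]
[ 0 25 12 10 49] [184.16326531 249.44897959] [0.54790249 0.20460188 0.114     ]
[20 25 12 10 50] [208.84 249.4 ] [0.54863775 0.15716966 0.114     ]
scene [ 47.   98.5 148.  151. ]
[  0   0  50  40 945] [482.4010582  267.41375661] [0.56889487 0.18971601 0.114     ]
[23 22 12  9 62] [483.90322581 283.01612903] [0.59419749 0.19533722 0.114     ]
```

View pics/t_beat2.png

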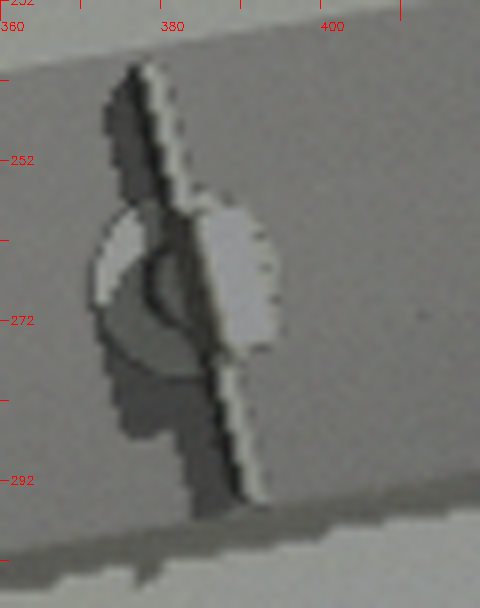

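View pics/s_beat2.png

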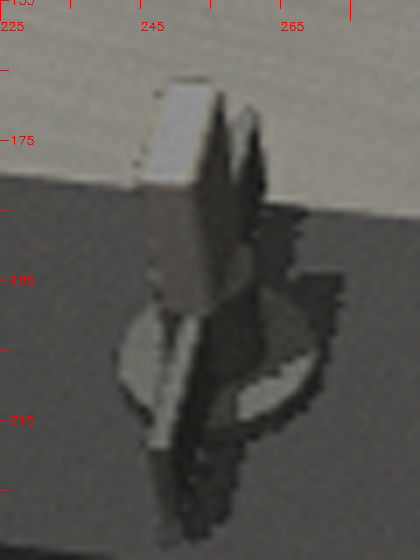

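```bash
python3 - <<'E'
from h import *; from rig import grab_frame
t=grab_frame("top"); s=grab_frame("scene")
a=plane(t,378,240.3,.09); b=plane(t,392,294.7,.09)
print("blade",a,b,np.linalg.norm(a-b),(a+b)/2,np.degrees(np.arctan2(*(a-b)[1::-1])))
P=[plane(s,*p,.1365) for p in((248.2,166.8),(256.2,166.8),(251.8,181.5),(244.8,181))]
print("grip scene",np.mean(P,0),[np.linalg.norm(P[i]-P[i-1]) for i in range(4)]); d=(P[2]+P[3]-P[0]-P[1]); print(np.degrees(np.arctan2(d[1],d[0])))
g=cv2.cvtColor(t["img"],cv2.COLOR_RGB2GRAY)[252:280,382:398]
n,l,st,c=cv2.connectedComponentsWithStats((g>115).astype(np.uint8)); print(st[1:],[(plane(t,*(k+[382,252]),.1365)) for k in c[1:]])
np.set_printoptions(linewidth=200); print(g)
x,y=455,257; g=cv2.cvtColor(s["img"],cv2.COLOR_RGB2GRAY)[y:y+40,x:x+50]
m=((g>85)&(g<135)).astype(np.uint8); m=cv2.morphologyEx(m,cv2.MORPH_OPEN,np.ones((3,3)))
n,l,st,c=cv2.connectedComponentsWithStats(m,connectivity=4)
for i in range(1,n): print(st[i],c[i]+[x,y],plane(s,*(c[i]+[x,y]),.114))
E
```

```text
blade [ 0.57201587 -0.16915083  0.09      ] [ 0.46590394 -0.19668388  0.09      ] 0.10962577137566715 [ 0.5189599  -0.18291736  0.09      ] 14.54586411691366
grip scene [ 0.52399611 -0.17855025  0.1365    ] [np.float64(0.03216452421064428), np.float64(0.012691787252127015), np.float64(0.03338820139632267), np.float64(0.010988958210247677)]
14.39294095035966
[[ 4  7  1  1  1]
 [ 4  9  4  5  7]
 [ 8 17  1  1  1]
 [ 7 21  1  1  1]
 [ 9 21  1  1  1]] [array([ 0.53356829, -0.17701105,  0.1365    ]), array([ 0.5269652 , -0.18021038,  0.1365    ]), array([ 0.51507885, -0.18447036,  0.1365    ]), array([ 0.50765076, -0.18259362,  0.1365    ]), array([ 0.50768488, -0.18633085,  0.1365    ])]
[[105  84  92  91  91  91  91  92  88  91  91  91  91  91  89  89]
 [108  93  87  93  91  93  89  90  90  91  89  90  91  91  89  90]
 [112 103  90  88  92  93  90  91  89  90  89  90  90  89  90  90]
 [112 102  73  82  92  92  90  90  92  91  91  90  92  90  91  92]
 [114 107  99 113 103  88  79  93  93  92  92  91  92  92  90  92]
 [109 109 105 113 115 104  79  90  96  92  92  90  92  92  91  90]
 [ 69 
[... 1088 characters left out ...]
 63 100 114 113 111 109 106  96  90  88  89]
 [ 67  57  44  42  41  46  72 101 102  87  69  78  88  88  89  88]
 [ 65  64  51  31  45  61  63  87 101  87  89  88  89  88  90  89]
 [ 68  64  58  29  49  72  80  82  78  88  89  88  89  87  89  90]
 [ 66  64  58  39  31  78 110 102  89  89  86  88  87  89  87  89]
 [ 46  47  40  32  30  75 112  97  76  87  90  87  87  89  89  86]]
[23  4 11  9 69] [482.97101449 264.7826087 ] [0.56413462 0.18979893 0.114     ]
[12 11 11  9 70] [471.74285714 272.22857143] [0.58178262 0.17733506 0.114     ]
[35 14 11  9 70] [494.97142857 274.8       ] [0.57577749 0.2074114  0.114     ]
[24 22 10  9 66] [483.77272727 282.95454545] [0.59415459 0.19515991 0.114     ]
```

```bash
cat >> h.py <<'E'
def ori(yaw,flip=False):
    # tool x down, tool y = beater y (yaw = beater yaw)
    s=-1 if flip else 1
    x=np.array([0,0,-1.]); y=s*np.array([-np.sin(yaw),np.cos(yaw),0]); z=np.cross(x,y)
    return R.from_matrix(np.c_[x,y,z]).as_rotvec()
E
python3 - <<'E'
from h import *; from rig import bot,grab_frame,solver
t=grab_frame("top"); s=grab_frame("scene")
print(tri(t,(389.2,265.6),s,(250.3,174)),plane(t,389.2,265.6,.1365))
print(R.from_rotvec(bot.read_eef_rot()).as_matrix().round(3))
a=np.radians
for fl in(0,1):
    for y in(14.5,): print(fl,y,solver.ik([.5215,-.18,.098],ori(a(y),fl)))
    for y in(57,-33,57+25,-33-25,-33+25): print(fl,y,solver.ik([.579,.1915,.2],ori(a(y),fl)))
E
```

```text
(array([ 0.52087885, -0.18221851,  0.13264259]), np.float64(0.0030788556988891836)) [ 0.5213706  -0.18298237  0.1365    ]
[[-0.     0.307 -0.952]
 [ 0.    -0.952 -0.307]
 [-1.    -0.     0.   ]]
0 14.5 [ 0.76208677  0.67484963 -0.68569585  1.8680927   0.5792016   0.80781675
  1.5929963 ]
0 57 [ 0.30702295  0.77091417 -1.076154    1.64165973  0.72511819  1.18020601
  1.62121926]
0 -33 [ 0.26673733  0.72791925 -0.99392111  1.6438167   0.66028751  1.14134946
  0.09495986]
0 82 [ 0.30702295  0.77091417 -1.076154    1.64165973  0.72511819  1.18020601
  2.05755157]
0 -58 [ 0.24395587  0.70724663 -0.95048649  1.64506419  0.62678756  1.12292313
 -0.31787422]
0 -8 [ 0.2957461   0.75791206 -1.05230644  1.64225702  0.70613185  1.16837893
  0.49966331]
1 14.5 [ 0.39055136  0.5743506  -0.18209014  1.89029538  0.15509544  0.69044679
 -1.20050536]
1 57 [ 0.21045169  0.68051125 -0.88959617  1.64693334  0.58071005  1.09933347
 -1.41952638]
1 -33 [-0.89480145  0.60812978  0.72314792  1.71600438 -0.46687273  0.99727618
 -2.14767658]
1 82 [ 0.23535681  0.70000026 -0.93454883  1.64554008  0.61462683  1.11650293
 -1.00739994]
1 -58 [-1.08976374  0.77864366  1.09056283  1.72599322 -0.76166965  1.12564267
 -2.34413444]
1 -8 [-0.01248939  0.56942004 -0.53446044  1.66025185  0.33168107  1.00351434
 -2.368373  ]
```

```bash
python3 - <<'E'
from h import *; from rig import bot,grab_frame,solver
o=ori(np.radians(14.5),1); g=[.521,-.181]
bot.reach([*g,.26],o)
bot.command_gripper(.07,squeeze=20)
print(bot.read_time_s(),bot.read_contact_force(),bot.read_position())
print(bot.move_l([*g,.097],velocity=.1,until_force=6),bot.read_position(),bot.read_contact_force())
t=grab_frame("top"); s=grab_frame("scene"); crop(t,340,210,100,75,8,"t1.png",1.3); crop(s,200,120,100,100,6,"s1.png",1.)
print(bot.read_time_s())
E
```

```text
2.9167 [-0.38635258 -0.1354502   1.21703325] [ 0.5209844  -0.1810991   0.25999568]
False [ 0.52139611 -0.18113457  0.09751778] [ 0.78368263 -0.15327137 -0.1544267 ]
4.8
```

View pics/s1.png

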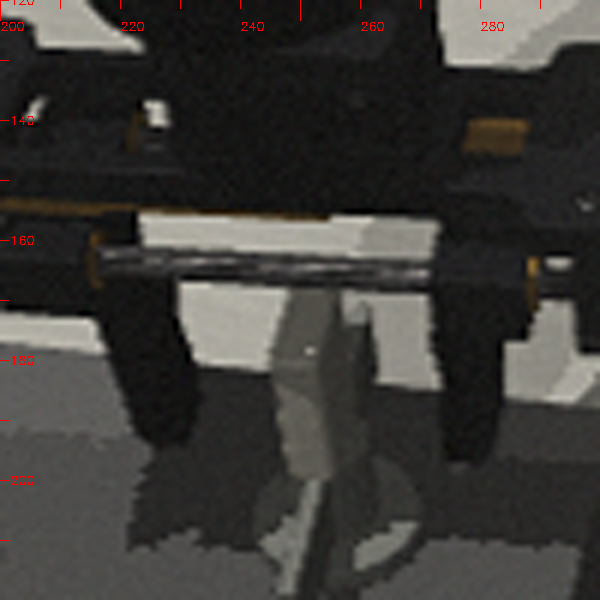

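View pics/t1.png

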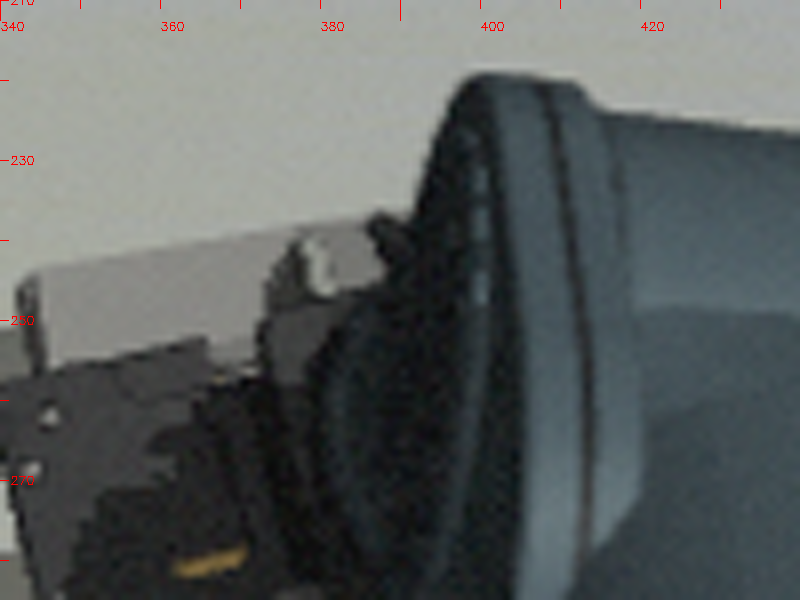

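The scene view shows the grip (252,180) midway between the fingers (228,190 and 277,193). I'll close and lift.

```bash
python3 - <<'E'
from h import *; from rig import bot,grab_frame,solver
bot.command_gripper(0.0,squeeze=40); bot.sleep(.2)
print("w",bot.read_gripper_width(),bot.read_contact_force(),bot.read_position())
p=bot.read_position(); bot.move_l([p[0],p[1],.262],velocity=.1); bot.sleep(.2)
print(bot.read_contact_force(),bot.read_ft_torque(),bot.read_gripper_width())
# to above coupling
o=ori(np.radians(57),1); bot.reach([.5788,.1916,.262],o); bot.sleep(.3)
print(bot.read_position(),bot.read_contact_force(),bot.read_time_s())
t=grab_frame("top"); s=grab_frame("scene"); crop(t,140,190,100,75,8,"t2.png",1.3); crop(s,400,120,160,190,3,"s2.png",1.); cv2.imwrite("pics/t2f.png",t["img"][:,:,::-1])
E
```

```text
w 0.01372426168092828 [ 0.80299329 -1.21992823 -1.71042321] [ 0.52099793 -0.18108229  0.09694334]
[ 0.06253216 -0.81606306 -2.62135182] [ 0.02085717 -0.03938705 -0.05539605] 0.013578778590250385
[0.57903104 0.19076774 0.26204699] [-0.84057797 -0.48252524 -2.81451956] 9.5917
```

View pics/s2.png

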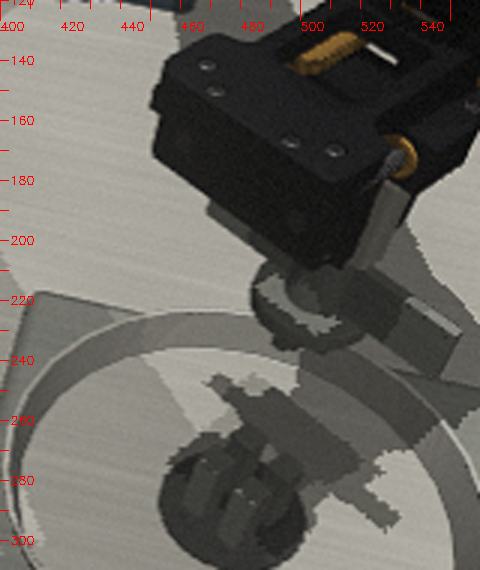

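View pics/t2f.png

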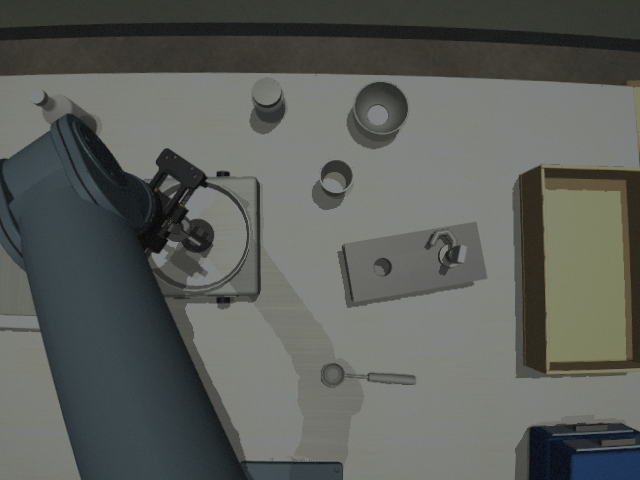

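```bash
python3 - <<'E'
from h import *; from rig import bot,grab_frame,solver
p=bot.read_position(); bot.move_l([.5788,.1916,.213],velocity=.08,until_force=5); bot.sleep(.3)
print(bot.read_position(),bot.read_contact_force(),bot.read_time_s(),(R.from_rotvec(bot.read_eef_rot()).as_matrix()).round(3))
t=grab_frame("top"); s=grab_frame("scene"); crop(t,150,195,80,60,10,"t3.png",1.5); crop(s,440,190,100,100,6,"s3.png",1.5)
E
```

```text
[0.57899557 0.19166095 0.21339181] [-0.04322621  0.39211955 -3.78985571] 10.7583 [[ 0.001  0.839 -0.545]
 [ 0.    -0.545 -0.839]
 [-1.     0.    -0.   ]]
```

View pics/s3.png

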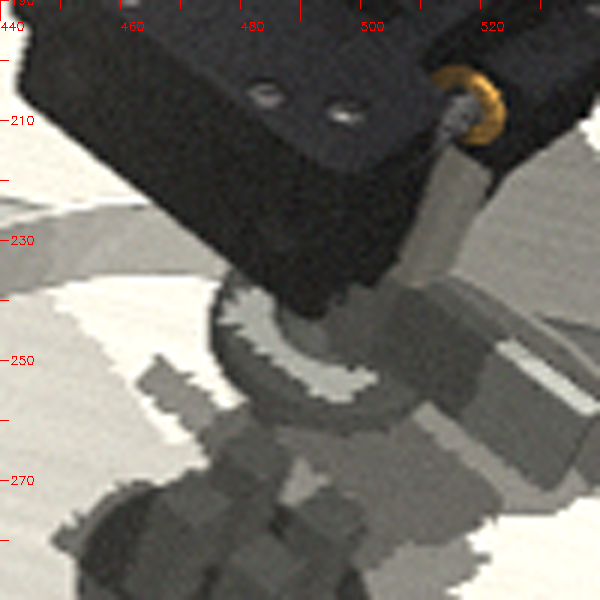

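View pics/t3.png

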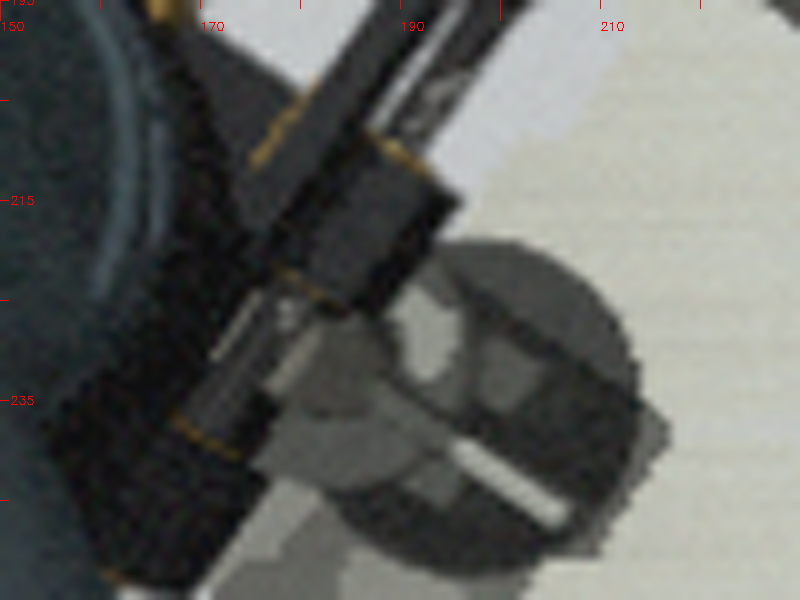

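```bash
python3 - <<'E'
from h import *; from rig import bot,grab_frame,solver
t=grab_frame("top"); s=grab_frame("scene"); crop(s,480,220,80,60,10,"s4.png",1.5)
z=bot.read_position()[2]+.017-.024
# white strip fit in top view
g=cv2.cvtColor(t["img"],cv2.COLOR_RGB2GRAY); x,y=193,236
m=(g[y:y+15,x:x+16]>75).astype(np.uint8); n,l,st,c=cv2.connectedComponentsWithStats(m)
print(st,c+[x,y])
i=1+np.argmax(st[1:,4]); ys,xs=np.nonzero(l==i)
r=cv2.minAreaRect(np.c_[xs+x,ys+y].astype(np.float32)); b=cv2.boxPoints(r); print(b)
P=np.array([plane(t,*q,z) for q in b]); print(P)
e=P[1:]-P[:-1]; print(np.linalg.norm(e,axis=1),np.degrees(np.arctan2(e[:,1],e[:,0])))
print(z)
E
```

```text
[[  0   0  16  15 206]
 [  2   3  12   8  34]] [[200.53883495 243.0631068 ]
 [200.26470588 242.61764706]]
[[194.23077 240.15385]
 [195.61539 238.07692]
 [206.46155 245.3077 ]
 [205.07693 247.38463]]
[[0.55894429 0.1629042  0.20612597]
 [0.56253691 0.16063859 0.20612597]
 [0.55039504 0.14157096 0.20612597]
 [0.54681344 0.14383759 0.20612597]]
[0.00424735 0.02260529 0.00423857] [ -32.23678778 -122.48814146  147.6721724 ]
0.20612596796913532
```

View pics/s4.png

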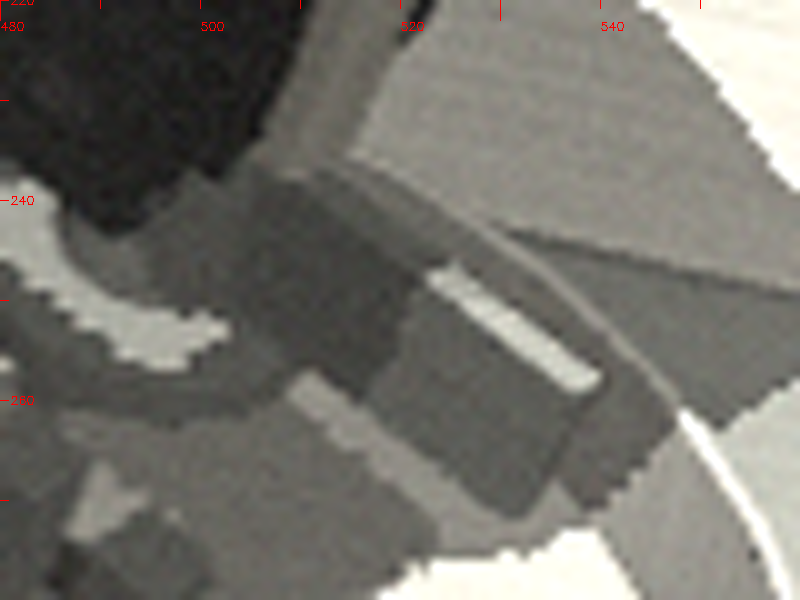

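```bash
python3 - <<'E'
from h import *; from rig import bot,grab_frame,solver
t=grab_frame("top"); s=grab_frame("scene")
d=.056*np.array([np.cos(np.radians(57.2)),np.sin(np.radians(57.2)),0])
for z in(.2041,.2061,.2081):
  print("top",plane(t,206.2,246.8,z)+d-[.57871,.19073,0]," scene",plane(s,538.2,258.3,z)+d-[.57896,.19243,0], tri(t,(206.2,246.8),s,(538.2,258.3)))
E
```

```text
top [-0.00041099 -0.0012683   0.2041    ]  scene [0.05914675 0.09225408 0.2041    ] (array([0.55402018, 0.20614946, 0.13440711]), np.float64(0.0943166175752184))
top [-0.00053463 -0.00171217  0.2061    ]  scene [0.0609187  0.09176436 0.2061    ] (array([0.55402018, 0.20614946, 0.13440711]), np.float64(0.0943166175752184))
top [-0.00065827 -0.00215604  0.2081    ]  scene [0.06269064 0.09127464 0.2081    ] (array([0.55402018, 0.20614946, 0.13440711]), np.float64(0.0943166175752184))
```

Both views agree that the beater's axis is about 2 mm short of the coupling in y and that the yaw is aligned (57.5° against 57°). I'll correct that and lower it gently.

```bash
python3 - <<'E'
from h import *; from rig import bot,grab_frame,solver
c=[.5791,.1936]
bot.move_l([*c,.213],velocity=.05); bot.sleep(.3)
print(bot.read_position(),bot.read_contact_force(),bot.read_ft_torque())
print(bot.move_l([*c,.178],velocity=.05,until_force=5)); print(bot.read_position(),bot.read_contact_force())
print(bot.move_l([*c,.152],velocity=.03,until_force=6)); bot.sleep(.2)
print(bot.read_position(),bot.read_contact_force(),bot.read_ft_torque(),bot.read_gripper_width(),bot.read_time_s())
t=grab_frame("top"); s=grab_frame("scene"); crop(s,440,200,100,100,6,"s5.png",1.5);crop(t,150,195,80,60,10,"t5.png",1.5)
E
```

```text
[0.57909988 0.19354831 0.21297911] [ 0.48060774  0.08087502 -3.04905947] [-0.03996938 -0.08587002  0.00203529]
False
[0.57929816 0.19375267 0.17822916] [ 0.10046773  0.47608387 -1.95213532]
True
[0.57889052 0.19341312 0.1534858 ] [1.69711148 0.87964453 4.49155298] [ 0.09278438 -0.21153944 -0.03006311] 0.013686961772690631 13.425
```

View pics/s5.png

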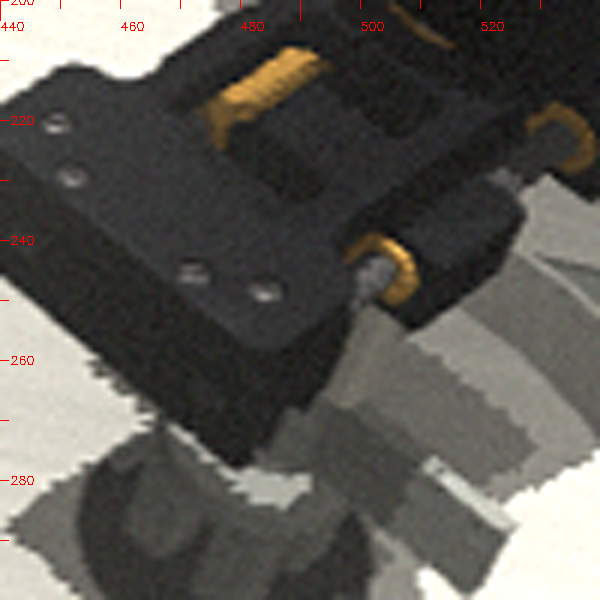

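View pics/t5.png

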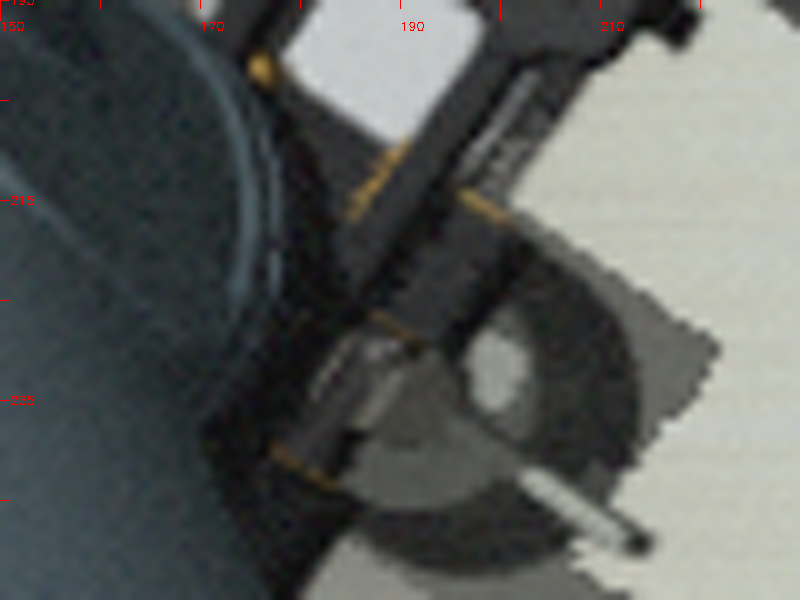

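```bash
python3 - <<'E'
from h import *; from rig import bot,grab_frame,solver
c=[.5791,.1936]; z=.152
while True:
    z-=.001; bot.move_l([*c,z],velocity=.02); bot.sleep(.25)
    f=bot.read_contact_force(); p=bot.read_position(); print(round(z,4),p.round(4),f.round(2),bot.read_ft_torque().round(2),bot.read_gripper_width())
    if f[2]>10.0 or z<.1465: break
print(bot.read_time_s())
t=grab_frame("top"); s=grab_frame("scene"); crop(s,440,220,100,80,7,"s6.png",1.7)
cv2.imwrite("pics/s6f.png",s["img"][:,:,::-1])
E
```

```text
0.151 [0.579  0.1935 0.1513] [ 0.19 -1.01  6.84] [-0.15  0.16 -0.03] 0.013698076694241123
0.15 [0.579  0.1935 0.1504] [-0.32 -1.21  7.4 ] [-0.21  0.22  0.  ] 0.013731759456283719
0.149 [0.5791 0.1935 0.1496] [-0.66 -0.55  9.  ] [-0.19  0.26  0.02] 0.01371328849261216
0.148 [0.5791 0.1935 0.1486] [-2.08 -1.36  8.78] [-0.25  0.37  0.  ] 0.014151733378318102
0.147 [0.5791 0.1935 0.1478] [-2.07 -2.43 10.06] [-0.23  0.39 -0.01] 0.013311678013885999
16.0333
```

View pics/s6.png

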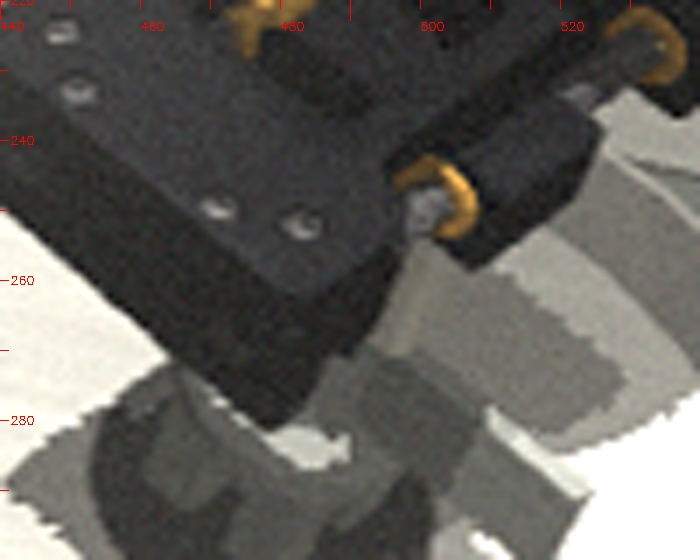

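View pics/s6f.png

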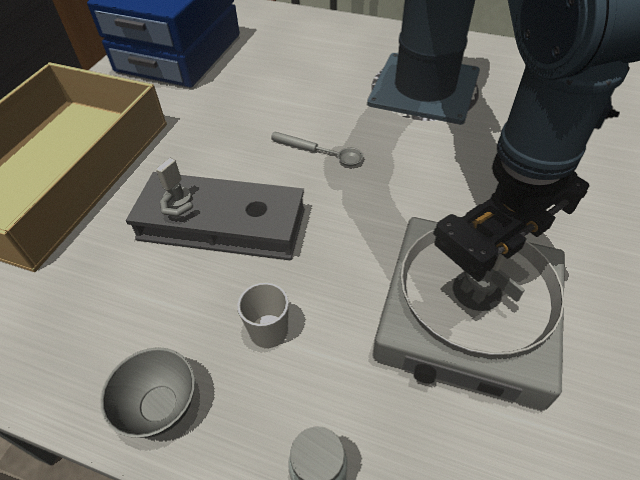

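```bash
python3 - <<'E'
from h import *; from rig import bot,grab_frame,ticket
s=grab_frame("scene")
d=.056*np.array([np.cos(np.radians(57.2)),np.sin(np.radians(57.2)),0])
print((plane(s,521.5,290.5,.1408)-d-[.57896,.19243,0])[:2], proj(s,[.57896+d[0],.19243+d[1],.1408]))
bot.sleep(.5); print(bot.read_position(),bot.read_contact_force(),bot.read_gripper_width())
ticket.close_job(); print(bot.read_time_s())
E
```

```text
[ 0.00136788 -0.0018973 ] [523.17783003 290.05722385]
[0.57911827 0.19355727 0.1478029 ] [-2.37846266 -1.4087945   9.54406763] 0.013478032897154655
the job is handed in; nothing more can be done
the job is handed in; nothing more can be done
```

I lifted the two-bladed beater out of the stand and stood it on the coupling, already turned into line with the slots, so no search by turning was needed. It slid in on the first descent, and I handed the job in at about 17 s with the arm still gripping it and pressing down.

**Coupling push:** the tool came to rest about 8 mm below the home height I worked out. The upward force reading was 9.5 N, plus 2.6 N for the beater's weight. The force rose by about 1 N per mm, as the spring should, and points to roughly 7–8 mm of travel against the 4 mm required.

**Seating and grip:** the picture shows the flange on the jaw tops, and the fingers are closed on the 14 mm grip, reading 13.5 mm. I did not measure upright tilt directly; I only know the tool was vertical and the flange looked flat on the jaws.

**Position on the axis:** in the last scene view one blade end was about 2 mm (1.7 px) from where it should be. That is about the size of the camera calibration error and of the 1.7 mm by which the two cameras disagreed on the coupling's position. The sideways force was about 3 N.

**Hooked beater and cup:** both look unmoved in the last full picture.

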